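Walk the skin-section model round to the bench fence

TASK

The heavy skin-section model block stands crooked in front of the oak fence on the bench. Without gripping or lifting it, push its corners in turn with the fingertips to walk it round until its blue back is square to the fence while it is still clear of it, then push it up until the blue back lies flush along the fence, and let go; no corner may touch the fence while the block is still crooked. Leave the heart model, the jar and the tube where they stand.

Things in the scene. Friction and masses are not known exactly. Their poses are not given: they have to be found in the camera images.
- skin_block: Loose cast model of a skin section, 100 (x) by 150 (y) by 60 mm high, 0.85 kg, too wide to grasp: tan top, pink and yellow sides, white foot; its whole +x long side is the plain blue back. Origin: centre of underside. Stands on four rubber feet (x +-40, y +-55 mm; sides begin 3 mm up), slides at about 3-7 N. Starts with its back turned 25-52 degrees from the fence, anticlockwise from above.
- back_left (a point): Corner of the block's blue back at the block's +y end, 14 mm above the bench, at (50, 75, 14) mm in the block's frame
- back_right (a point): Corner of the block's blue back at the block's -y end, 14 mm above the bench, at (50, -75, 14) mm in the block's frame
- fence: The fence: a light oak strip fixed to the bench, 30 mm (x) by 420 mm (y) by 28 mm high, with three brass screw heads on top. Origin at the centre of its underside; its face towards the robot is at x = -15 mm of its frame. It lies across the bench within about 11 degrees of the y direction.
- fence_face (a point): Centre of the fence's face that looks to the robot, half-way up (14 mm above the bench); axes as the fence: x points away from the robot, square to the face, y runs along the face
- heart_model: Bystander: red heart, 55 mm across, on a steel post and a white 80 mm square foot, about 120 mm high, loose; origin at the centre of its underside
- jar: Bystander: white plastic jar with a black cap, 64 mm diameter, 100 mm high, loose; origin at the centre of its underside
- tube: Bystander: clear tube with blue cap and blue round foot, 42 mm diameter at the foot, 29 mm at the cap, 105 mm high, loose; origin at the centre of its underside

How it is judged:
By the outcome, as a careful person would: the job done as asked, in the order asked, and still so for the second after the job is handed in, with the robot touching nothing.
It also fails if it takes over 61 s, if anything falls off the work surface, if the arm or the gripper's body presses on something with over 40 N, if the wrist force passes 120 N, or if a joint passes its speed limit or range.

ROBOT

A 6-joint arm with a two-finger parallel gripper is mounted at the origin on the work surface. World frame = base frame: x ahead of the robot, y to its left, z up, the work surface at z = 0. Lengths are in m, angles in rad, forces in N, time in s.
With the tool pointing down it reaches from about 0.35 to 0.85 m from the base axis. Payload 8.1 kg.
Tool frame: the origin (TCP) lies at the centre of the arm's flange, where the gripper is bolted on; the fingertips stand 186 mm ahead of it and the grasp point (between the pads) lies 167 mm ahead of it (robot.grasp_offset is the distance from the TCP to the grasp point, in m); z points along the fingers, y is the line along which they close (so a half turn about z gives the same grasp; the last joint's range is limited). The gripper opens to 93 mm and grips with 3 to 60 N. Pads are 15 mm wide; open, the fingers measure 128 mm over their backs; the gripper's body (75 mm by 188 mm) begins 65 mm behind the grasp point.
Start: joints at [1.081, 0.13, 1.488, -0, 1.523, -0.085], TCP at [0.236, 0.552, 0.405] pointing down, gripper open.
Joint ranges: [-2.96, 2.96], [-0.89, 2.26], [0.02, 2.5], [-1.34, 4.48], [0, 2.73], [-2.66, 2.66]. Speed limits (rad/s): [2.39, 2.39, 2.79, 3.14, 3.14, 3.14].

INTERFACE

Orientations are given as a rotation vector (axis times angle).
In Python, from plant import robot gives the robot as it stands.
- The arm moves only by the tool drive_tool, never from a script. Its argument "moves" is one flat list of numbers, 7 for each row, row after row: the finger opening in mm, from 0 to 93, then the shift along the tool's x, y, z in mm, then the turn, a rotation vector about the tool's x, y, z in degrees. A call has 1 to 8 rows; each row shifts and turns the commanded pose from where the row before left it, along the tool's axes as they then stand; what a row does not reach is not made up. A row lasts 1/10 s, in which the tool goes at most 50 mm and 8.59 degrees, less where a joint would pass 70% of its speed; a pose out of reach is approached as far as the arm can. A call is refused whole if a number of a shift passes 50 or a number of a turn 8.59, either way. A call with a gripper value outside its range is refused whole. The fingers move at their own pace and stop on an object; "grip_force" is the grip in N (left out, the last holds). Time passes only in rows, so rows that do not move let the fingers close. It gives the time, the measured TCP pose, the force, the opening and the grip force at its end, in the units of the state.
- robot.read_state(): the state, without advancing time (a new reading comes with each control period).
- robot.read_camera(name): name is "scene" or "top"; returns a dict with "color" (384x512x3 uint8, red, green, blue), "depth" (384x512 float32, m along the optical axis (not along the pixel's ray), 0 where there is no reading), "mtx" (3x3 intrinsics, pixels), "dist_coeffs" ([k1, k2, p1, p2, k3] as OpenCV has them; the pictures are not rectified), "R" (3x3) and "t" (3): a world point X has camera coordinates R X + t. Camera axes: x right, y down, z forward; pixel columns grow to the right and rows downward; lengths in m; the calibration is good to about 2 mm. A picture is of the moment at which its call begins.
- robot.close_job(): hands the job in; it is judged then, once.
The state is a dict: "t": time; "q": joint angles; "dq": joint speeds; "joint_torque": joint torques, N m; "tool_pos": TCP position; "orientation": TCP orientation; "force": force on the tool from outside, world axes, zero at the start; "wrist_torque": the same for the moment, N m; "opening": finger opening in m; "gripper_force": force on a finger pad.
Only numpy, scipy, OpenCV 4.12 (cv2) and the standard library are available. Lean on these libraries where they do the work, as an engineer would, in place of code of your own. Each camera call takes 0.05 s, during which the arm holds its last target. There are 200 camera calls.

## Working session

There is one attempt and no reset: what is moved stays moved. The work goes in short steps, Python scripts to look and compute and a tool call to move; the robot and the scene stay as the last step left them, time stands still between calls to the robot, and variables do not carry over. Pictures are saved under pics/ and viewed, at most 10 in all, crops included, and the job is handed in when it is done.

Besides the shell and the picture viewer there is one more tool, called after ">>>" by a JSON object that holds its "method" and its "body", one argument or row to a line. drive_tool: Moves the arm, as the interface text tells. Its arguments: {"type":"object","properties":{"moves":{"type":"array","items":{"type":"number"}},"grip_force":{"type":"number"}},"required":["moves"]}

```bash
ls; mkdir -p pics; python3 - <<'E'
from plant import robot
import cv2,numpy as np
for n in("scene","top"):
    c=robot.read_camera(n); cv2.imwrite(f"pics/{n}0.png",c["color"][:,:,::-1]); np.savez(f"{n}0.npz",**c)
    print(n,(-c["R"].T@c["t"]).round(3),c["R"].round(2).tolist(),c["mtx"].round(0).tolist())
print(robot.read_state())
E
```

```text
pics
scene [ 1.185 -0.048  0.96 ] [[0.12, 0.99, -0.0], [0.84, -0.1, -0.53], [-0.53, 0.06, -0.85]] [[492.0, 0.0, 253.0], [0.0, 492.0, 191.0], [0.0, 0.0, 1.0]]
top [0.489 0.052 1.02 ] [[-0.03, -1.0, 0.02], [-0.99, 0.02, -0.14], [0.14, -0.03, -0.99]] [[386.0, 0.0, 252.0], [0.0, 386.0, 194.0], [0.0, 0.0, 1.0]]
{'t': 0.1, 'q': array([ 1.08057537e+00,  1.31101172e-01,  1.48918025e+00, -6.72997374e-06,
        1.52301926e+00, -8.53883407e-02]), 'dq': array([-0.00119437, -0.00110068, -0.00320557,  0.00072587,  0.00085194,
        0.00085784]), 'joint_torque': array([ 1.17402305e-03, -5.61335564e+01, -4.93099952e+01,  7.70109706e-02,
        2.90745799e-02, -7.76668048e-05]), 'tool_pos': array([0.23619337, 0.55132505, 0.40377739]), 'orientation': array([-6.31479131e-01, -3.07698333e+00,  2.57522182e-03]), 'force': array([ 0.06296907,  0.01986754, -0.21095494]), 'wrist_torque': array([-0.02824248,  0.04846278, -0.05907603]), 'gripper_force': 0.0, 'opening': 0.09321623084871362}
```

View pics/top0.png

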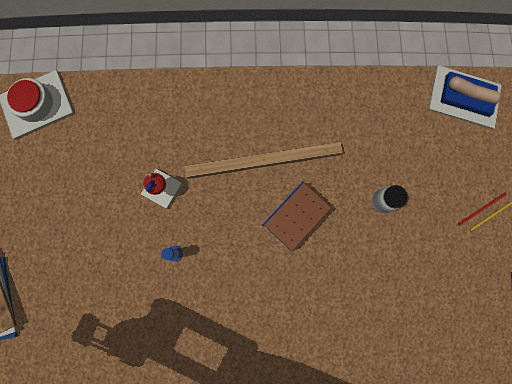

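View pics/scene0.png

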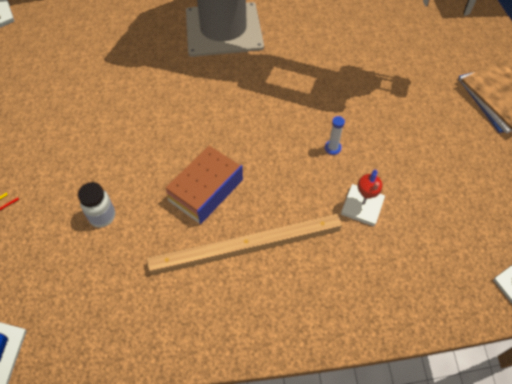

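The top view shows the block at about (298,216), with its blue back facing up-left. The fence runs from (186,172) to (342,149). The heart is at (160,188), the jar at (390,198) and the tube at (172,254). Next I'll measure these.

```bash
cat > h.py <<'E'
import numpy as np, cv2
def world(c):
    d=c["depth"]; h,w=d.shape
    u,v=np.meshgrid(np.arange(w),np.arange(h))
    n=cv2.undistortPoints(np.stack([u,v],-1).reshape(-1,1,2).astype(np.float64),c["mtx"],c["dist_coeffs"]).reshape(h,w,2)
    P=np.dstack([n[...,0]*d,n[...,1]*d,d])
    return (P-c["t"])@c["R"]
def ray(c,px,z):
    n=cv2.undistortPoints(np.array(px,float).reshape(-1,1,2),c["mtx"],c["dist_coeffs"]).reshape(-1,2)
    D=np.c_[n,np.ones(len(n))]@c["R"]; o=-c["R"].T@c["t"]
    return (o+D*((z-o[2])/D[:,2])[:,None])[:,:2]
def rect(c,z0,z1,zr,box,pick=0):
    """largest blob with depth height z0..z1 in box(x0,x1,y0,y1): rays to plane zr, min area rect"""
    W=world(c); x,y,z=W[...,0],W[...,1],W[...,2]
    m=((z>z0)&(z<z1)&(x>box[0])&(x<box[1])&(y>box[2])&(y<box[3])&(c["depth"]>0)).astype(np.uint8)
    cs,_=cv2.findContours(m,cv2.RETR_EXTERNAL,cv2.CHAIN_APPROX_NONE)
    k=max(cs,key=cv2.contourArea)
    g=ray(c,k.reshape(-1,2),zr)
    r=cv2.minAreaRect((g*1000).astype(np.float32))
    return r,float(np.median(z[m>0])),g
def norm(r):
    """centre mm, long, short, direction of the short axis (pointing +x) deg"""
    (cx,cy),(w,h),a=r
    if w>h: a+=90; w,h=h,w
    a=(a+90)%180-90
    return [round(float(v),1) for v in(cx,cy,h,w,a)]
E
python3 - <<'E'
from h import *
for n in("top","scene"):
    c=dict(np.load(n+"0.npz"))
    W=world(c); 
    for nm,z0,z1,zr,b in(("block",.05,.07,.06,(.3,.62,-.25,.1)),("fence",.02,.036,.028,(.5,.75,-.25,.3)),("jar",.09,.11,.1,(.4,.6,-.45,-.2)),("tube",.09,.12,.105,(.25,.5,.15,.4)),("heart",.02,.13,.06,(.4,.65,.23,.45))):
        try:
            r,z,_=rect(c,z0,z1,zr,b); print(n,nm,norm(r),round(z,4))
        except Exception as e: print(n,nm,e)
    m=(W[...,2]<.01)&(c["depth"]>0); print("bench z",np.median(W[...,2][m]))
E
```

```text
top block [566.5, -85.4, 148.8, 99.3, 45.2] 0.0591
top fence [720.5, -11.6, 417.7, 31.7, 7.8] 0.027
top jar [588.5, -326.1, 58.3, 22.2, -1.5] 0.0986
top tube [480.4, 228.5, 28.2, 27.9, -0.2] 0.1044
top heart [644.5, 271.1, 56.3, 29.5, -8.6] 0.1023
bench z -0.0012570638961623267
scene block [572.0, -85.2, 152.8, 104.8, 46.2] 0.0602
scene fence [724.9, -9.8, 420.9, 34.6, 7.8] 0.028
scene jar [591.3, -327.2, 56.9, 20.7, -1.9] 0.0998
scene tube [487.0, 228.1, 37.0, 29.4, 42.6] 0.1043
scene heart [478.5, 241.4, 93.7, 17.9, 74.5] 0.1011
bench z -6.5843261219186e-05
```

```bash
cat > plan.py <<'E'
from h import *
from scipy.spatial.transform import Rotation as R
def down(yaw): # tool z down, tool x at world yaw (deg)
    return R.from_euler("z",yaw,degrees=True)*R.from_euler("x",180,degrees=True)
def rows(s,wps,op):
    """s: state; wps: (x,y,z mm, yaw deg, nrows); prints rows in tool axes"""
    p=s["tool_pos"]*1000; Q=R.from_rotvec(s["orientation"])
    x=Q.as_matrix()[:,0]; print("at",p.round(1),"yaw",round(np.degrees(np.arctan2(x[1],x[0])),2))
    for X,Y,Z,yaw,n in wps:
        T=np.array([X,Y,Z],float); D=down(yaw)
        for k in range(n,0,-1):
            d=np.round(Q.inv().apply((T-p)/k),0 if k>1 else 1); t=np.round((Q.inv()*D).as_rotvec(degrees=True)/k,1)
            print(op,*d.tolist(),*t.tolist(),sep=", ",end=",\n")
            p=p+Q.apply(d); Q=Q*R.from_rotvec(t,degrees=True)
E
python3 - <<'E'
from plan import *
from plant import robot
rows(robot.read_state(),[(420,50,405,55,12),(473,-100,300,45.5,4),(473,-100,199,45.5,4)],0)
E
```

```text
at [236.2 551.3 403.8] yaw 156.8
0, -31.0, -32.0, -0.0, -0.0, 0.0, 8.5,
0, -35.0, -28.0, -0.0, -0.0, 0.0, 8.5,
0, -39.0, -22.0, -0.0, -0.0, 0.0, 8.5,
0, -41.0, -16.0, -0.0, -0.0, 0.0, 8.5,
0, -43.0, -10.0, -0.0, -0.0, 0.0, 8.5,
0, -44.0, -3.0, -0.0, -0.0, 0.0, 8.5,
0, -44.0, 3.0, -0.0, -0.0, 0.0, 8.5,
0, -44.0, 10.0, -0.0, -0.0, 0.0, 8.5,
0, -42.0, 16.0, -0.0, -0.0, 0.0, 8.5,
0, -38.0, 22.0, -0.0, -0.0, 0.0, 8.4,
0, -35.0, 28.0, -0.0, -0.0, 0.0, 8.5,
0, -30.6, 32.5, -0.6, 0.0, 0.1, 8.4,
0, -23.0, 32.0, 26.0, 0.0, -0.0, 2.4,
0, -22.0, 33.0, 26.0, 0.0, -0.0, 2.4,
0, -20.0, 35.0, 26.0, 0.0, -0.0, 2.4,
0, -19.0, 34.9, 27.0, 0.0, -0.0, 2.3,
0, -0.0, -0.0, 25.0, 0.0, -0.0, 0.0,
0, -0.0, -0.0, 25.0, 0.0, -0.0, 0.0,
0, -0.0, -0.0, 25.0, 0.0, -0.0, 0.0,
0, -0.0, -0.0, 26.0, 0.0, -0.0, 0.0,
```

>>> {"method": "drive_tool", "body": {
  "moves": [0,-31,-32,0,0,0,8.5,0,-35,-28,0,0,0,8.5,0,-39,-22,0,0,0,8.5,0,-41,-16,0,0,0,8.5,0,-43,-10,0,0,0,8.5,0,-44,-3,0,0,0,8.5,0,-44,3,0,0,0,8.5,0,-44,10,0,0,0,8.5]
}}

```text
t: 0.9
tool_pos: [0.3585, 0.2159, 0.4044]
orientation: [-2.251, -2.192, 0.0]
force: [0.7, 0.4, 0.7]
opening: 0.034
gripper_force: 0.0
```

>>> {"method": "drive_tool", "body": {
  "moves": [0,-42,16,0,0,0,8.5,0,-38,22,0,0,0,8.5,0,-35,28,0,0,0,8.5,0,-31,32,0,0,0,8.5,0,-23,32,26,0,0,2.4,0,-22,33,26,0,0,2.4,0,-20,35,26,0,0,2.4,0,0,0,0,0,0,0]
}}

```text
t: 1.7
tool_pos: [0.458, -0.0659, 0.3222]
orientation: [-2.875, -1.259, 0.01]
force: [-0.6, 0.9, -0.4]
opening: 0.0004
gripper_force: 0.0
```

```bash
python3 - <<'E'
from plan import *
from plant import robot
s=robot.read_state();print(s["q"].round(2),s["opening"],s["force"])
rows(s,[(473,-100,260,45.5,2),(473,-100,199,45.5,3)],0)
E
```

```text
[-0.25 -0.19  1.96 -0.    1.38  0.49] 0.00037340570695590283 [-0.55202052  0.92115142 -0.42863573]
at [458.  -65.9 322.2] yaw 47.29
0, -7.0, 17.0, 31.0, -0.1, 0.1, 0.9,
0, -7.4, 17.5, 31.1, -0.2, 0.2, 0.9,
0, -0.0, 0.0, 20.0, 0.0, -0.0, -0.0,
0, -0.0, 0.0, 20.0, 0.0, -0.0, -0.0,
0, -0.0, 0.0, 21.0, 0.0, -0.0, -0.0,
```

>>> {"method": "drive_tool", "body": {
  "moves": [0,-7,17,31,0,0,0.9,0,-7,17,31,0,0,0.9,0,0,0,20,0,0,0,0,0,0,20,0,0,0,0,0,0,20,0,0,0,0,0,0,0,0,0]
}}

```text
invalid input at $.moves: expected a multiple of 7 numbers
```

```bash
python3 - <<'E'
from plan import *
from plant import robot
s=robot.read_state();print(s["force"])
rows(s,[],0)
c=robot.read_camera("scene"); cv2.imwrite("pics/s1.png",c["color"][:,:,::-1])
r,z,_=rect(c,.05,.068,.06,(.45,.68,-.25,.1)); print(norm(r),z)
E
```

```text
[-0.55202052  0.92115142 -0.42863573]
at [458.  -65.9 322.2] yaw 47.29
[571.4, -85.4, 153.8, 104.3, 45.2] 0.06021208132185256
```

View pics/s1.png

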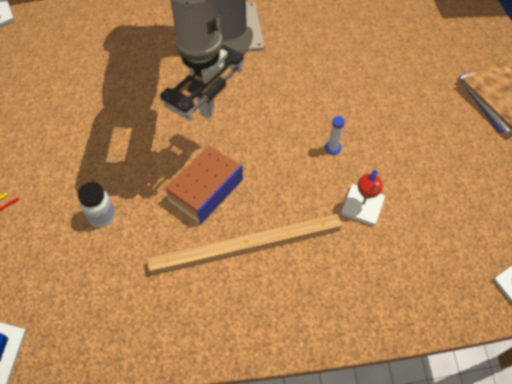

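The scene view shows the closed gripper at about (205,90), behind the block at (205,185). It's lined up with the rear face and nothing has moved. That call was refused because it had one number too few, so I'll send it again.

>>> {"method": "drive_tool", "body": {
  "moves": [0,-7,17,31,0,0,0.9,0,-7,17,31,0,0,0.9,0,0,0,20,0,0,0,0,0,0,20,0,0,0,0,0,0,20,0,0,0,0,0,0,0,0,0,0]
}}

```text
t: 2.35
tool_pos: [0.473, -0.0946, 0.2028]
orientation: [-2.89, -1.224, 0.005]
force: [-0.2, 0.2, 0.5]
opening: 0.0006
gripper_force: 0.0
```

```bash
python3 - <<'E'
from plan import *
from plant import robot
s=robot.read_state();print(s["force"])
rows(s,[],0)
c=robot.read_camera("scene"); 
r,z,_=rect(c,.05,.068,.06,(.45,.68,-.25,.1)); print(norm(r),z)
E
```

```text
[-0.20406582  0.15801923  0.45539257]
at [473.  -94.6 202.8] yaw 45.89
[571.8, -85.4, 154.0, 104.6, 45.4] 0.06024199952438303
```

>>> {"method": "drive_tool", "body": {
  "moves": [0,6,3,3,0,0,0,0,7,3,2,0,0,0,0,7,0,0,0,0,2,0,7,0,0,0,0,3,0,7,0,0,0,0,3,0,7,0,0,0,0,3,0,7,0,0,0,0,3,0,0,0,0,0,0,0]
}}

```text
t: 3.2
tool_pos: [0.5153, -0.0675, 0.2006]
orientation: [3.021, 0.861, 0.002]
force: [-0.3, 0.6, 0.8]
opening: 0.0005
gripper_force: 0.0
```

```bash
cat > look.py <<'E'
from plan import *
from plant import robot
import sys
s=robot.read_state();print("F",s["force"].round(1),"op",round(s["opening"],4))
rows(s,[],0)
def fr(x,y,a=7.8,c=(722.5,-11)): # fence-frame
    d=np.array([x,y])-c; t=np.radians(a); return d[0]*np.cos(t)+d[1]*np.sin(t)+15, -d[0]*np.sin(t)+d[1]*np.cos(t)
off={"scene":(-2.5,0),"top":(2.5,0)}
for n in("scene","top"):
    c=robot.read_camera(n)
    if len(sys.argv)>1: cv2.imwrite(f"pics/{n}{sys.argv[1]}.png",c["color"][:,:,::-1])
    try:
        r,z,_=rect(c,.05,.068,.06,(.45,.75,-.25,.15)); b=norm(r)
        x,y=b[0]+off[n][0],b[1]+off[n][1]; f=fr(x,y); t=np.radians(b[4]-7.8)
        xr=f[0]+50*np.cos(t)+75*np.sin(t); xl=f[0]+50*np.cos(t)-75*np.sin(t)
        p=s["tool_pos"][:2]*1000-[x,y]; a=np.radians(b[4])
        print(n,b,"centre from face",np.round(f,1),"rel deg",round(b[4]-7.8,1),"right,left gap",round(-xr,1),round(-xl,1),
          "tool in block",np.round([p[0]*np.cos(a)+p[1]*np.sin(a),-p[0]*np.sin(a)+p[1]*np.cos(a)],1))
    except Exception as e: print(n,e)
E
python3 look.py 2
```

```text
F [-0.3  0.6  0.8] op 0.0005
at [515.3 -67.5 200.6] yaw 31.8
scene [593.9, -80.6, 150.6, 117.7, 34.0] centre from face [-124.3  -51.2] rel deg 26.2 right,left gap 46.4 112.6 tool in block [-55.8  53.4]
top [596.2, -75.3, 150.4, 94.7, 33.2] centre from face [-116.4  -46.9] rel deg 25.4 right,left gap 39.0 103.4 tool in block [-65.5  52.2]
```

```bash
python3 - <<'E'
s=open('h.py').read()
s=s.replace('(c["depth"]>0)).astype','(c["depth"]>0)&(c["color"][...,0].astype(int)>c["color"][...,2]+(25 if zr==.06 else -999))).astype')
open('h.py','w').write(s)
E
python3 look.py 3; python3 -c "
import cv2,numpy as np
a=cv2.imread('pics/scene3.png');b=cv2.imread('pics/top3.png')
k=lambda i:cv2.resize(i,None,fx=2,fy=2)
cv2.imwrite('pics/c3.png',np.hstack([k(a[100:290,100:300]),k(b[100:290,200:400])]))"
```

```text
F [-0.5 -0.3 -0.2] op 0.0005
at [514.9 -67.9 200.5] yaw 31.93
scene [595.3, -80.2, 151.1, 98.6, 34.2] centre from face [-122.9  -51. ] rel deg 26.4 right,left gap 44.8 111.5 tool in block [-57.5  53.9]
top [592.3, -77.6, 148.6, 92.7, 33.1] centre from face [-120.6  -48.7] rel deg 25.3 right,left gap 43.3 107.4 tool in block [-61.6  51.7]
```

View pics/c3.png

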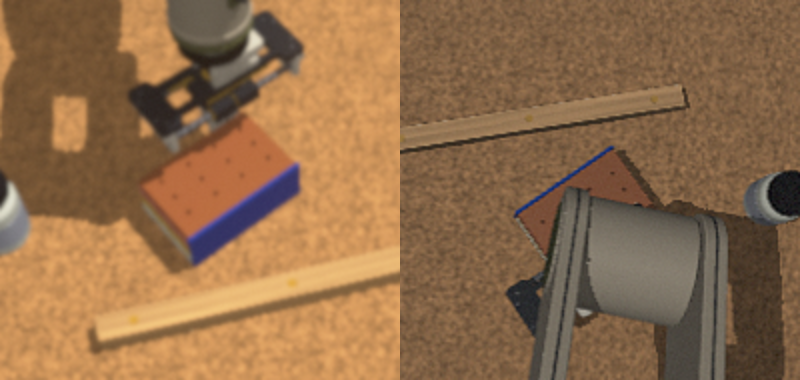

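The crops show the fingertips on the rear face near its left corner. The block has turned to about 34 degrees, clear of the fence. I'll move the contact closer to the corner so it rotates more and advances less.

>>> {"method": "drive_tool", "body": {
  "moves": [0,-5,-5,0,0,0,2,0,0,-7,0,0,0,3,0,6,0,0,0,0,2,0,7,0,0,0,0,2.5,0,7,0,0,0,0,3,0,7,0,0,0,0,3,0,7,0,0,0,0,3,0,0,0,0,0,0,0]
}}

```text
t: 4.2
tool_pos: [0.5355, -0.0477, 0.1997]
orientation: [-3.12, -0.364, 0.0]
force: [0.1, -0.9, -0.1]
opening: 0.0007
gripper_force: 0.0
```

```bash
python3 look.py 4
```

```text
F [ 0.1 -0.9 -0.1] op 0.0007
at [535.5 -47.7 199.7] yaw 13.3
scene [616.2, -79.7, 155.5, 96.4, 24.7] centre from face [-102.1  -53.3] rel deg 16.9 right,left gap 32.5 76.1 tool in block [-57.7  61.7]
top [636.4, -100.8, 93.4, 72.8, 23.7] centre from face [-80.  -77.6] rel deg 15.9 right,left gap 11.4 52.5 tool in block [-73.4  90.2]
```

```bash
python3 - <<'E'
from plan import *
from plant import robot
rows(robot.read_state(),[(525,-50,230,18,1),(535,-80,285,23,2),(623,-196,285,25,4),(623,-196,220,25,2),(623,-196,199,25,1)],0)
E
```

```text
at [535.3 -48.  199.8] yaw 13.42
0, -10.5, -0.5, -30.2, 0.0, -0.0, -4.6,
0, 0.0, 16.0, -27.0, 0.0, -0.0, -2.5,
0, -0.4, 15.7, -27.9, 0.0, -0.0, -2.5,
0, 9.0, 35.0, 0.0, 0.0, -0.0, -0.5,
0, 9.0, 35.0, 0.0, 0.0, -0.0, -0.5,
0, 8.0, 36.0, 0.0, 0.0, -0.0, -0.5,
0, 7.8, 35.6, 0.0, 0.0, -0.0, -0.5,
0, -0.0, -0.0, 33.0, 0.0, -0.0, 0.0,
0, -0.1, -0.0, 32.0, 0.0, -0.0, 0.0,
0, 0.0, -0.0, 21.0, 0.0, -0.0, 0.0,
```

>>> {"method": "drive_tool", "body": {
  "moves": [0,-10,0,-30,0,0,-4.6,0,0,16,-27,0,0,-2.5,0,0,16,-28,0,0,-2.5,0,9,35,0,0,0,-0.5,0,9,35,0,0,0,-0.5,0,8,36,0,0,0,-0.5,0,8,36,0,0,0,-0.5,0,0,0,0,0,0,0]
}}

```text
t: 5.1
tool_pos: [0.6253, -0.2006, 0.2843]
orientation: [3.066, 0.675, 0.001]
force: [0.5, 0.9, 0.0]
opening: 0.0004
gripper_force: 0.0
```

```bash
python3 look.py 5
```

```text
F [0.5 0.9 0. ] op 0.0004
at [ 625.3 -200.6  284.3] yaw 24.85
scene [618.1, -81.9, 149.5, 94.2, 24.3] centre from face [-100.5  -55.7] rel deg 16.5 right,left gap 31.3 73.9 tool in block [ -40.  -112.2]
top [615.4, -80.2, 148.4, 94.0, 24.0] centre from face [-98.  -54.4] rel deg 16.2 right,left gap 29.1 70.9 tool in block [ -42.2 -113. ]
```

>>> {"method": "drive_tool", "body": {
  "moves": [0,0,0,40,0,0,0,0,0,0,45,0,0,0,0,0,-9,0,0,0,0,0,0,-9,0,0,0,1,0,0,-6,0,0,0,2,0,0,-6,0,0,0,2,0,0,-6,0,0,0,2,0,0,0,0,0,0,0]
}}

```text
t: 6.0
tool_pos: [0.6109, -0.1629, 0.2038]
orientation: [3.101, 0.489, 0.007]
force: [-0.2, 0.6, 0.4]
opening: 0.0008
gripper_force: 0.0
```

```bash
python3 look.py 6
```

```text
F [-0.2  0.6  0.4] op 0.0008
at [ 610.9 -162.9  203.8] yaw 17.92
scene [617.3, -64.8, 152.8, 94.0, 20.6] centre from face [-99.  -38.7] rel deg 12.8 right,left gap 33.6 66.9 tool in block [-38.2 -90.5]
top [613.9, -62.0, 148.0, 94.1, 20.4] centre from face [-97.  -36.1] rel deg 12.6 right,left gap 31.9 64.6 tool in block [-40.3 -92.7]
```

```bash
python3 - <<'E'
from plan import *
from plant import robot
rows(robot.read_state(),[(616,-178,225,18,1),(600,-170,288,18,2),(523,-29,288,18,4),(523,-29,210,18,2),(523,-29,200,18,1)],0)
E
```

```text
at [ 610.8 -163.3  202.8] yaw 18.0
0, 0.5, 15.6, -22.2, 0.1, -0.2, -0.0,
0, -6.0, -6.0, -31.0, 0.0, -0.0, -0.0,
0, -6.8, -6.5, -32.0, 0.0, -0.0, -0.0,
0, -7.0, -39.0, -0.0, 0.0, -0.0, -0.0,
0, -8.0, -40.0, -0.0, 0.0, -0.0, -0.0,
0, -7.0, -39.0, -0.0, 0.0, -0.0, -0.0,
0, -7.6, -39.9, -0.1, 0.0, -0.0, -0.0,
0, -0.0, -0.0, 39.0, 0.0, -0.0, -0.0,
0, -0.0, -0.0, 39.0, 0.0, -0.0, -0.0,
0, -0.0, -0.0, 10.0, 0.0, -0.0, -0.0,
```

>>> {"method": "drive_tool", "body": {
  "moves": [0,0,16,-22,0,0,0,0,-6,-6,-31,0,0,0,0,-7,-6,-32,0,0,0,0,-7,-39,0,0,0,0,0,-8,-40,0,0,0,0,0,-7,-39,0,0,0,0,0,-8,-40,0,0,0,0,0,0,0,0,0,0,0]
}}

```text
t: 6.9
tool_pos: [0.5198, -0.0269, 0.2854]
orientation: [-3.101, -0.495, -0.0]
force: [-0.1, -1.5, 0.2]
opening: 0.0002
gripper_force: 0.0
```

>>> {"method": "drive_tool", "body": {
  "moves": [0,0,0,40,0,0,0,0,0,0,40,0,0,0,0,8,0,8,0,0,0,0,8,0,0,0,0,2,0,6,0,0,0,0,2,0,6,0,0,0,0,2,0,6,0,0,0,0,2,0,0,0,0,0,0,0]
}}

```text
t: 7.7
tool_pos: [0.555, -0.0213, 0.1974]
orientation: [3.13, 0.271, 0.001]
force: [0.2, -0.6, 1.2]
opening: 0.0004
gripper_force: 0.0
```

```bash
python3 look.py 7
```

```text
F [ 0.2 -0.6  1.2] op 0.0004
at [555.  -21.3 197.4] yaw 9.91
scene [627.1, -64.2, 151.5, 97.3, 14.0] centre from face [-89.2 -39.4] rel deg 6.2 right,left gap 31.4 47.6 tool in block [-57.1  58.4]
top [671.2, -81.3, 101.8, 33.7, -1.3] centre from face [-42.9 -63. ] rel deg -9.1 right,left gap 5.4 -18.3 tool in block [-120.    57.3]
```

>>> {"method": "drive_tool", "body": {
  "moves": [0,5,0,0,0,0,0,0,6,0,0,0,0,-0.5,0,5,0,0,0,0,-0.5,0,0,0,0,0,0,0,0,-20,15,0,0,0,0,0,-20,20,0,0,0,0,93,0,0,0,0,0,0]
}}

```text
t: 8.5
tool_pos: [0.5364, -0.0623, 0.1967]
orientation: [3.127, 0.296, -0.0]
force: [0.3, -0.3, -0.5]
opening: 0.005
gripper_force: 0.0
```

```bash
python3 look.py 8
```

```text
F [ 0.3 -0.3 -0.5] op 0.005
at [536.4 -62.3 196.7] yaw 10.82
scene [638.8, -65.8, 149.6, 94.3, 9.4] centre from face [-77.8 -42.6] rel deg 1.6 right,left gap 25.8 30.0 tool in block [-98.   19.8]
top [636.5, -65.7, 147.9, 94.0, 9.5] centre from face [-75.2 -42.9] rel deg 1.7 right,left gap 22.9 27.4 tool in block [-100.7   20.3]
```

```bash
cat > edge.py <<'E'
from plan import *
from plant import robot
def line(g,a,side,half):
    t=np.radians(a); q=g*1000; x=q@[np.cos(t),np.sin(t)]; y=q@[-np.sin(t),np.cos(t)]
    ym=(y.max()+y.min())/2; e=x.max() if side>0 else x.min()
    m=(abs(x-e)<8)&(abs(y-ym)<half)
    vx,vy,px,py=cv2.fitLine(np.float32(q[m]),cv2.DIST_HUBER,0,.01,.01).ravel()
    if vy<0: vx,vy=-vx,-vy
    return np.degrees(np.arctan2(-vx,vy)),(float(px),float(py)),m.sum()
if __name__=="__main__":
  for n in("scene","top"):
    c=robot.read_camera(n)
    try:
      _,_,gf=rect(c,.02,.036,.028,(.5,.78,-.25,.3)); af,pf,nf=line(gf,7.8,-1,195)
      r,_,gb=rect(c,.05,.068,.06,(.45,.75,-.25,.15)); ab,pb,nb=line(gb,norm(r)[4],1,65)
      print(n,"fence",round(af,2),np.round(pf,1),nf,"back",round(ab,2),np.round(pb,1),nb,norm(r))
      t=np.radians(af); print("  gap at mid",round((np.array(pf)-pb)@[np.cos(t),np.sin(t)],1))
    except Exception as e: print(n,e)
E
python3 edge.py; python3 - <<'E'
from plan import *
from plant import robot
rows(robot.read_state(),[(552,-76,198,8,2)],93)
E
```

```text
scene Python integer -999 out of bounds for uint8
top Python integer -999 out of bounds for uint8
at [538.  -60.1 197.2] yaw 10.91
93, 5.0, 9.0, -0.0, 0.0, -0.0, 1.5,
93, 6.0, 9.1, -0.8, 0.0, -0.1, 1.4,
```

```bash
sed -i 's/c\["color"\]\[...,2\]+(/c["color"][...,2].astype(int)+(/' h.py; python3 edge.py
```

```text
scene fence 7.94 [709.7 -15.5] 177 back 9.36 [683.6 -58.5] 60 [638.8, -65.8, 149.6, 94.3, 9.4]
  gap at mid 31.9
top fence 7.88 [706.1 -11.4] 146 back 9.37 [681.3 -57.3] 50 [636.7, -65.7, 147.9, 93.5, 9.5]
  gap at mid 30.9
```

>>> {"method": "drive_tool", "body": {
  "moves": [93,5,9,0,0,0,1.5,93,6,9,0,0,0,1.5,93,0,0,0,0,0,0,93,0,0,0,0,0,0,93,0,0,0,0,0,0,93,0,0,0,0,0,0]
}}

```text
t: 9.4
tool_pos: [0.5512, -0.076, 0.1966]
orientation: [-3.134, -0.217, 0.001]
force: [-0.5, -0.1, 0.5]
opening: 0.0759
gripper_force: 0.0
```

```bash
python3 look.py 9
```

```text
F [-0.5 -0.1  0.5] op 0.0759
at [551.2 -76.  196.6] yaw 7.92
scene [638.8, -65.8, 149.6, 94.3, 9.4] centre from face [-77.8 -42.6] rel deg 1.6 right,left gap 25.8 30.0 tool in block [-85.6   3.8]
top [638.3, -65.4, 147.9, 90.4, 9.5] centre from face [-73.3 -42.8] rel deg 1.7 right,left gap 21.1 25.6 tool in block [-90.1   4.3]
```

>>> {"method": "drive_tool", "body": {
  "moves": [93,10,0,0,0,0,0,93,10,0,0,0,0,0,93,6,0,0,0,0,0,93,4,0,0,0,0,0,93,4,0,0,0,0,0,93,4,0,0,0,0,0,93,0,0,0,0,0,0]
}}

```text
t: 10.2
tool_pos: [0.5892, -0.0709, 0.1964]
orientation: [-3.134, -0.217, 0.002]
force: [-2.9, 0.3, 0.8]
opening: 0.0933
gripper_force: 1.2
```

```bash
python3 look.py 10; python3 edge.py
```

```text
F [-2.9  0.3  0.8] op 0.0933
at [589.2 -70.9 196.4] yaw 7.91
scene [643.2, -66.5, 148.4, 105.4, 8.0] centre from face [-73.6 -43.9] rel deg 0.2 right,left gap 23.3 23.8 tool in block [-51.6   2.9]
top [655.8, -14.9, 60.1, 51.1, -82.4] centre from face [-49.1   4.8] rel deg -90.2 right,left gap 124.3 -25.7 tool in block [ 46.3 -75.9]
scene fence 7.93 [709.7 -15.1] 178 back 7.98 [692.9 -59.6] 61 [643.2, -66.5, 148.4, 105.4, 8.0]
  gap at mid 22.7
top fence 7.75 [694.1  77.1] 93 back -83.44 [653.7   9.4] 25 [657.5, -11.2, 64.2, 48.4, 88.6]
  gap at mid 49.2
```

The block is square to the fence (7.98° against 7.93°) with about 19 mm clear. Now I'll push it up to the fence.

>>> {"method": "drive_tool", "body": {
  "moves": [93,3,0,0,0,0,0,93,3,0,0,0,0,0,93,3,0,0,0,0,0,93,3,0,0,0,0,0,93,2,0,0,0,0,0,93,0,0,0,0,0,0]
}}

```text
t: 11.0
tool_pos: [0.6028, -0.069, 0.1965]
orientation: [-3.134, -0.216, 0.001]
force: [-3.5, -1.2, 0.0]
opening: 0.0931
gripper_force: 1.6
```

```bash
python3 edge.py|head -2; python3 look.py 11|head -2
```

```text
scene fence 6.57 [705.7 -19.5] 99 back 7.82 [706.4 -56.3] 61 [657.4, -64.1, 149.5, 101.5, 7.9]
  gap at mid 3.5
F [-3.5 -1.4  0.2] op 0.0928
at [602.8 -69.  196.5] yaw 7.9
```

>>> {"method": "drive_tool", "body": {
  "moves": [93,1,0,0,0,0,0,93,1,0,0,0,0,0,93,1,0,0,0,0,0,93,1,0,0,0,0,0]
}}

```text
t: 11.6
tool_pos: [0.6049, -0.0687, 0.1965]
orientation: [-3.134, -0.216, 0.012]
force: [-26.9, -1.1, 15.6]
opening: 0.0928
gripper_force: 13.2
```

>>> {"method": "drive_tool", "body": {
  "moves": [93,1,0,0,0,0,0,93,0,0,0,0,0,0]
}}

```text
t: 11.8
tool_pos: [0.6052, -0.0687, 0.1965]
orientation: [-3.134, -0.215, 0.015]
force: [-29.4, -1.4, 19.1]
opening: 0.0932
gripper_force: 14.4
```

>>> {"method": "drive_tool", "body": {
  "moves": [93,1,0,0,0,0,0,93,0,0,0,0,0,0]
}}

```text
t: 12.0
tool_pos: [0.6056, -0.0686, 0.1964]
orientation: [-3.133, -0.215, 0.018]
force: [-34.8, -2.5, 22.5]
opening: 0.0925
gripper_force: 17.4
```

```bash
python3 look.py 12|head -3; python3 -c "
import cv2
a=cv2.imread('pics/scene12.png')
cv2.imwrite('pics/c12.png',cv2.resize(a[130:290,130:350],None,fx=3.5,fy=3.5))"
```

```text
F [-34.8  -2.5  22.5] op 0.0925
at [605.6 -68.6 196.4] yaw 7.86
scene [658.4, -64.1, 149.0, 103.8, 7.7] centre from face [-58.2 -43.6] rel deg -0.1 right,left gap 8.3 8.1 tool in block [-50.5   2.3]
```

View pics/c12.png

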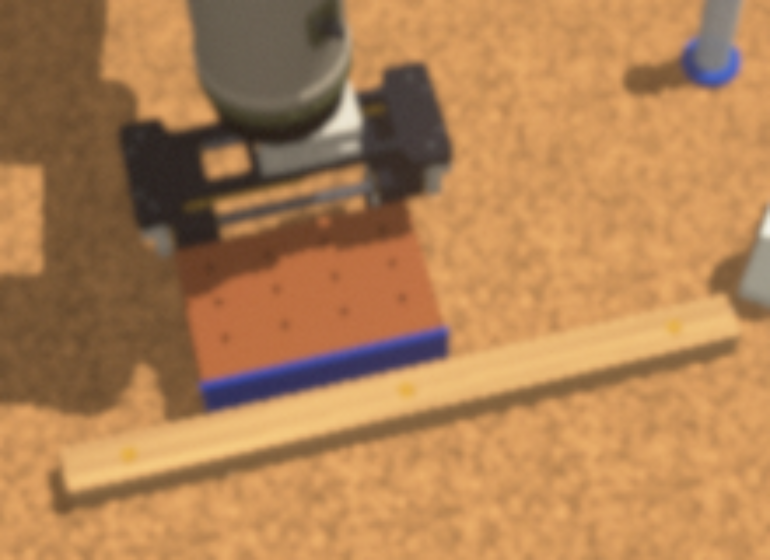

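The crop shows the blue back against the fence along its whole length, from (205,405) to (445,350). The force rose sharply, and the tool position puts the gap within about 1 mm of zero. Releasing slowly.

>>> {"method": "drive_tool", "body": {
  "moves": [93,-2,0,0,0,0,0,93,-2,0,0,0,0,0,93,-3,0,0,0,0,0,93,-8,0,0,0,0,0,93,-20,0,0,0,0,0,93,-30,0,-20,0,0,0,93,-45,0,-20,0,0,0,93,0,0,0,0,0,0]
}}

```text
t: 12.9
tool_pos: [0.4964, -0.0834, 0.2385]
orientation: [3.133, 0.216, 0.002]
force: [0.6, -0.6, -0.8]
opening: 0.0931
gripper_force: 0.0
```

```bash
python3 look.py 13; python3 edge.py; python3 -c "
import cv2,numpy as np
a=cv2.imread('pics/scene13.png');b=cv2.imread('pics/top13.png')
k=lambda i:cv2.resize(i,None,fx=2,fy=2)
cv2.imwrite('pics/c13.png',np.hstack([k(a[110:290,130:330]),k(b[110:290,180:380])]))"
```

```text
F [ 0.6 -0.6 -0.8] op 0.0931
at [496.4 -83.4 238.5] yaw 7.89
scene [662.9, -63.5, 149.0, 94.5, 7.7] centre from face [-53.7 -43.6] rel deg -0.1 right,left gap 3.8 3.5 tool in block [-165.1    2.3]
top [660.4, -63.1, 148.0, 93.8, 7.7] centre from face [-51.1 -43.5] rel deg -0.1 right,left gap 1.3 1.0 tool in block [-167.7    2.2]
scene fence 7.05 [703.3  17.4] 168 back 7.87 [707.9 -58.6] 62 [662.9, -63.5, 149.0, 94.5, 7.7]
  gap at mid 4.8
top fence 7.84 [707.5 -27.1] 50 back 7.69 [705.4 -56.2] 50 [660.1, -63.2, 147.9, 95.0, 7.6]
  gap at mid 6.0
```

View pics/c13.png

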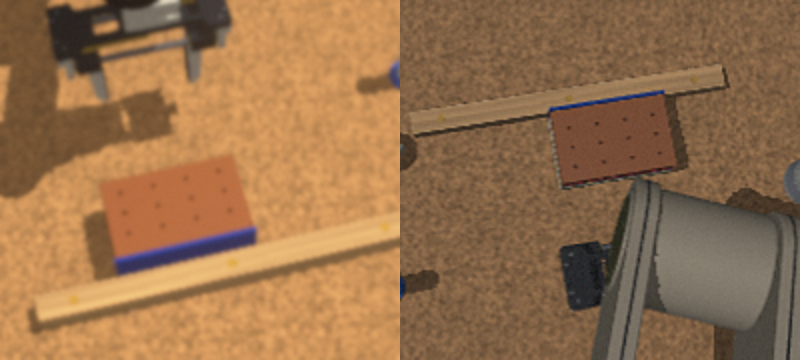

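The views show the blue back lying along the fence, with the gripper clear and the bystanders in place. As a last check I'll touch it again gently to confirm there's no gap left.

>>> {"method": "drive_tool", "body": {
  "moves": [93,40,0,21,0,0,0,93,30,0,21,0,0,0,93,20,0,0,0,0,0,93,10,0,0,0,0,0,93,4,0,0,0,0,0,93,0,0,0,0,0,0]
}}

```text
t: 13.7
tool_pos: [0.6031, -0.0689, 0.1944]
orientation: [-3.134, -0.217, 0.001]
force: [-0.5, 0.5, -0.1]
opening: 0.0931
gripper_force: 0.0
```

>>> {"method": "drive_tool", "body": {
  "moves": [93,1,0,0,0,0,0,93,0,0,0,0,0,0]
}}

```text
t: 13.9
tool_pos: [0.6037, -0.069, 0.195]
orientation: [3.134, 0.216, 0.001]
force: [-0.5, -0.6, -0.7]
opening: 0.0929
gripper_force: 0.5
```

>>> {"method": "drive_tool", "body": {
  "moves": [93,1,0,0,0,0,0,93,0,0,0,0,0,0]
}}

```text
t: 14.1
tool_pos: [0.6041, -0.069, 0.195]
orientation: [3.134, 0.216, -0.003]
force: [-6.9, 0.2, 4.3]
opening: 0.0928
gripper_force: 3.6
```

>>> {"method": "drive_tool", "body": {
  "moves": [93,1,0,0,0,0,0,93,0,0,0,0,0,0]
}}

```text
t: 14.3
tool_pos: [0.6044, -0.0689, 0.195]
orientation: [-3.134, -0.215, 0.006]
force: [-12.8, -0.0, 9.6]
opening: 0.0932
gripper_force: 6.6
```

The force rises straight away past the sliding force, so the block is firmly against the fence. Backing off.

>>> {"method": "drive_tool", "body": {
  "moves": [93,-1,0,0,0,0,0,93,-1,0,0,0,0,0,93,-2,0,0,0,0,0,93,-8,0,0,0,0,0,93,-20,0,0,0,0,0,93,-30,0,-20,0,0,0,93,-40,0,-20,0,0,0,93,0,0,0,0,0,0]
}}

```text
t: 15.1
tool_pos: [0.5017, -0.0829, 0.2364]
orientation: [3.133, 0.216, 0.001]
force: [0.7, -0.4, -0.4]
opening: 0.0928
gripper_force: 0.0
```

```bash
python3 look.py 14; python3 -c "
from plant import robot
print(robot.close_job())"
```

```text
F [ 0.7 -0.4 -0.4] op 0.0928
at [501.7 -82.9 236.4] yaw 7.88
scene [662.9, -63.5, 149.0, 94.5, 7.7] centre from face [-53.7 -43.6] rel deg -0.1 right,left gap 3.8 3.5 tool in block [-159.8    2.1]
top [660.4, -63.1, 148.0, 94.0, 7.9] centre from face [-51.1 -43.5] rel deg 0.1 right,left gap 1.0 1.3 tool in block [-162.3    2.6]
the job is handed in; nothing more can be done
None
```

The block was squared to within about 0.1° of the fence while still roughly 19 mm clear, then pushed up until its blue back lay flush along it and released; the heart, jar and tube were not touched, and the job was handed in at about 15 s.

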